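Top up a lens holder from a tip tray

ROBOT

A 6-joint arm with a two-finger parallel gripper is mounted at the origin on the work surface. World frame = base frame: x ahead of the robot, y to its left, z up, the work surface at z = 0. Lengths are in m, angles in rad, forces in N, time in s.
With the tool pointing down it reaches from about 0.425 to 0.95 m from the base axis. Payload 3.5 kg.
Tool frame: the origin (TCP) lies on the mounting face of the last link; the fingertips stand 173 mm ahead of it and the grasp point (between the pads) lies 155 mm ahead of it; z points along the fingers, y is the line along which they close (so a half turn about z gives the same grasp; the last joint's range is limited). The gripper opens to 85 mm and grips with 20 to 120 N. Pads are 22 mm wide; open, the fingers measure 114 mm over their backs; the gripper's body (76 mm by 85 mm) begins 54 mm behind the grasp point. The pads swing forward as they close: fully open they stand 13 mm farther back than shut.
Start: joints at [-1.355, 0.286, 1.577, -0, 1.279, -0.15], TCP at [0.241, -0.63, 0.405] pointing down, gripper open.
Joint ranges: [-2.77, 2.77], [-0.9, 2.22], [0.21, 2.48], [-1.53, 4.67], [0.24, 2.81], [-2.84, 2.84]. Speed limits (rad/s): [2.79, 2.79, 3.14, 3.14, 3.14, 3.14].

INTERFACE

Orientations are given as a unit quaternion [w, x, y, z].
In Python, from bench import sense, camera, sign_off, search_frame, landmark_of gives the robot as it stands.
- The arm moves only by the tool jog_arm, never from a script. Its argument "commands" is a list of rows, each a list of 4 numbers: the shift along the tool's x, y, z normalised to -1 to 1, where 1 is 150 mm, then the turn about the tool's z normalised to -1 to 1, where 1 is 2 pi rad. A call has 1 to 5 rows; each row is the pose to reach, as a shift and turn from the pose commanded when the call began, along the tool's axes at that moment, turning the shorter way round; what a row does not reach only later rows make up. A row lasts 1/8 s, in which the tool goes at most 62.5 mm and 10.7 degrees, less where a joint would pass 70% of its speed; a pose out of reach is approached as far as the arm can. A call with a number of a shift or a turn outside -1 to 1 is refused whole. A call with a gripper value outside its range is refused whole. "hand" is the opening, from -1 (shut) to 1 (fully open), set as the call begins (left out, the last holds). The fingers move at their own pace and stop on an object; "squeeze" is the grip in N (left out, the last holds). Time passes only in rows, so rows that repeat a pose let the fingers close. It gives the time, the measured TCP pose, the force, the opening and the grip force at its end, in the units of the state.
- sense(): the state, without advancing time (a new reading comes with each control period).
- camera(name): name is "side" or "top" or "wrist"; returns a dict with "img" (480x640x3 uint8, red, green, blue), "fov_y" (degrees; the focal length in pixels is half the picture's height over the tangent of half this angle, whatever the lens; pixels are square), "cx", "cy" (the principal point, pixels), "R" (3x3) and "t" (3): a world point X has camera coordinates R X + t. Camera axes: x right, y down, z forward; pixel columns grow to the right and rows downward; lengths in m; the calibration is good to about 2 mm. The wrist camera is an equidistant fisheye: a pixel r from the principal point sees the ray r / f radians off the axis. A picture is of the moment at which its call begins. There is no depth.
- sign_off(): hands the job in; it is judged then, once.
Trained networks look in a picture, given as the dict that the camera call returned (one of the last four; its "shot" number tells which), for a name from the list of things; names that differ only in an ending like _2 or _b are one class to them, and where a whole thing is asked for, a point or a joint stands for the part that bears it (a point fixed in the world has none). Each returns a list of dicts, best first, with "conf" (0 to 1); they miss things now and then, are a little off and sometimes report something else, mostly with a low value. They report only what shows in the picture. A call takes as long as a camera call.
- search_frame(picture, thing): "xyz" ([x, y, z] in m, in world coordinates, good to about 4 mm: the middle of the surface that is visible of it).
- landmark_of(picture, thing): "xyz" ([x, y, z] in m, in world coordinates, good to about 4 mm: a listed point, or the origin of a listed thing).
The state is a dict: "time_s": time; "joints": joint angles; "joint_velocities": joint speeds; "tau": joint torques, N m; "tool_pos": TCP position; "tcp_rot": TCP orientation; "force": force on the tool from outside, world axes, zero at the start; "wrist_torque": the same for the moment, N m; "grip_width": finger opening in m; "gripper_force": force on a finger pad.
Only numpy, scipy, OpenCV 4.12 (cv2) and the standard library are available. Lean on these libraries where they do the work, as an engineer would, in place of code of your own. Each camera call takes 0.05 s, during which the arm holds its last target. There are 200 camera calls.

TASK

Tip the hinged tray by its red bar so that both spare lenses slide off onto the white deck, and set the tray down flat again. Then slide each spare over the deck into an empty pocket of the black strip until it drops fully home, without carrying it over the strip and without disturbing the three lenses already in place or the stack of spacer rings on the deck.

Things in the scene. Friction and masses are not known exactly. Their poses are not given: they have to be found in the camera images.
- deck: Fixed deck, 28 mm high, 330 mm long. Origin: on the table under its middle; x points away from the robot, y along the deck to the left. Slick white apron x -98 to +28 mm, black pocket strip x +28 to +102 mm, tops level at z 28 mm; behind, a fence 6 mm thick at x +105 mm, 6 mm higher than the deck. No other fence.
- pocket_1 (a point): Centre of the floor of pocket 1, nearest the tray. Five round pockets, 54 mm across, 15 mm deep, at 60 mm pitch in a row along deck y at deck x 62 mm. Empty ones show a blue floor; three hold lenses (which three varies). Axes as the deck.
- pocket_2 (a point): Centre of the floor of pocket 2, as pocket 1.
- pocket_3 (a point): Centre of the floor of pocket 3, as pocket 1.
- pocket_4 (a point): Centre of the floor of pocket 4, as pocket 1.
- pocket_5 (a point): Centre of the floor of pocket 5, the furthest from the tray, as pocket 1.
- tray (a joint): Angle of the aluminium tip tray: 0 flat (falls back there if let go), to 0.95 rad as its outer end is raised. Hinge line along deck x at the apron's right end (deck y -169, z 28 mm). Tray 124 mm wide (deck x -97 to +27 mm), 70 mm long, 12 mm walls round its outer half, open at the hinge; when flat its floor is 3 mm above the deck's top.
- tray_bar (a point): Middle of the tray's red lifting bar: round, 10 mm thick, 106 mm long along x; 105 mm outwards (-y) from the hinge line and 37 mm above it when flat (65 mm over the table). The tray's end wall is 35 mm away and 20 mm lower. Axes turn with the tray, parallel to the deck's when flat.
- spare_1: Spare lens in an aluminium cell: a disc 48 mm across, 14 mm thick, 60 g, greenish glass in the middle of its top. Starts on the tray. Origin: centre of its underside.
- spare_2: Second spare lens, the same.
- lens_a: Lens of the same kind, already in a pocket, its top 1 mm below the deck's. Origin: centre of its underside.
- lens_b: As lens_a, in another pocket.
- lens_c: As lens_a, in another pocket.
- spacers: Loose stack of grey spacer rings, 36 mm across and 30 mm high, standing on the apron at its left end, on the robot's side. Origin: centre of its underside.

How it is judged:
By the outcome, as a careful person would: the job done as asked, in the order asked, and still so for the second after the job is handed in, with the robot touching nothing.
It also fails if it takes over 64 s, if anything falls off the work surface, if the arm or the gripper's body presses on something with over 40 N, if the wrist force passes 120 N, or if a joint passes its speed limit or range.

## Working session

There is one attempt and no reset: what is moved stays moved. The work goes in short steps, Python scripts to look and compute and a tool call to move; the robot and the scene stay as the last step left them, time stands still between calls to the robot, and variables do not carry over. Pictures are saved under pics/ and viewed, at most 10 in all, crops included, and the job is handed in when it is done.

Besides the shell and the picture viewer there is one more tool, called after ">>>" by a JSON object that holds its "method" and its "body", one argument or row to a line. jog_arm: Moves the arm, as the interface text tells. Scaled input: -1 to 1 covers 150 mm each way for a shift and 2 pi rad each way for a turn. Its arguments: {"type":"object","properties":{"commands":{"type":"array"},"hand":{"type":"number"},"squeeze":{"type":"number"}},"required":["commands"]}

```bash
mkdir -p pics; cat > h.py <<'E'
import numpy as np, cv2
from bench import sense, camera, sign_off, search_frame, landmark_of
def save(c,n): cv2.imwrite('pics/'+n,c['img'][:,:,::-1])
E
python3 - <<'E'
from h import *
for n in ['top','side']:
    c=camera(n); save(c,n+'0.png'); print(n,c['fov_y'],np.round(-c['R'].T@c['t'],3))
    for th in ['deck','pocket_1','pocket_2','pocket_3','pocket_4','pocket_5','tray_bar','spare_1','lens_a','spacers']:
        print(th,[(round(d['conf'],2),np.round(d['xyz'],3).tolist()) for d in landmark_of(c,th)][:6])
s=sense(); print(s['time_s'],s['tool_pos'],s['tcp_rot'],s['force'],s['grip_width'])
E
```

```text
top 51.801060396534695 [ 0.473 -0.011  0.904]
deck [(0.97, [0.546, 0.1, 0.002])]
pocket_1 [(0.6, [0.596, 0.227, 0.013]), (0.58, [0.632, -0.011, 0.012]), (0.58, [0.613, 0.11, 0.012]), (0.58, [0.606, 0.164, 0.011]), (0.56, [0.624, 0.047, 0.011])]
pocket_2 [(0.6, [0.596, 0.227, 0.013]), (0.58, [0.632, -0.011, 0.012]), (0.58, [0.613, 0.11, 0.012]), (0.58, [0.606, 0.164, 0.011]), (0.56, [0.624, 0.047, 0.011])]
pocket_3 [(0.6, [0.596, 0.227, 0.013]), (0.58, [0.632, -0.011, 0.012]), (0.58, [0.613, 0.11, 0.012]), (0.58, [0.606, 0.164, 0.011]), (0.56, [0.624, 0.047, 0.011])]
pocket_4 [(0.6, [0.596, 0.227, 0.013]), (0.58, [0.632, -0.011, 0.012]), (0.58, [0.613, 0.11, 0.012]), (0.58, [0.606, 0.164, 0.011]), (0.56, [0.624, 0.047, 0.011])]
pocket_5 [(0.6, [0.596, 0.227, 0.013]), (0.58, [0.632, -0.011, 0.012]), (0.58, [0.613, 0.11, 0.012]), (0.58, [0.606, 0.164, 0.011]), (0.56, [0.624, 0.047, 0.011])]
tray_bar [(0.65, [0.557, -0.181, 0.064]), (0.51, [0.634, -0.012, 0.014]), (0.33, [0.52, -0.108, 0.029])]
spare_1 [(0.78, [0.516, -0.112, 0.028]), (0.73, [0.579, -0.103, 0.029])]
lens_a [(0.73, [0.613
[... 791 characters left out ...]
, (0.69, [0.622, 0.049, 0.017]), (0.6, [0.611, 0.11, 0.012]), (0.58, [0.606, 0.171, 0.01])]
pocket_5 [(0.8, [0.596, 0.223, 0.015]), (0.79, [0.633, -0.009, 0.012]), (0.69, [0.622, 0.049, 0.017]), (0.6, [0.611, 0.11, 0.012]), (0.58, [0.606, 0.171, 0.01])]
tray_bar []
spare_1 [(0.8, [0.516, -0.107, 0.037]), (0.76, [0.576, -0.102, 0.034]), (0.47, [0.595, 0.228, 0.012])]
lens_a [(0.73, [0.616, 0.109, 0.006]), (0.71, [0.631, -0.01, 0.013]), (0.69, [0.623, 0.05, 0.018])]
spacers [(0.56, [0.467, 0.203, 0.027]), (0.35, [0.608, 0.168, 0.011])]
1.1 [ 0.24150721 -0.63029469  0.40474444] [3.98313049e-06 9.83314321e-01 1.81914665e-01 2.47392335e-06] [-0.00426653  0.2396357  -0.55243011] 0.0851255533980618
```

View pics/top0.png

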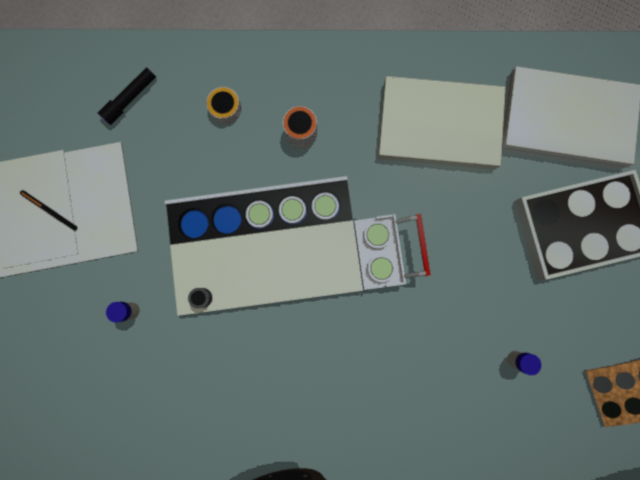

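```bash
cat >> h.py <<'E'
# deck frame: fit yaw and origin to averaged pocket centres (pocket 1 nearest tray, y=-120..120, x=62)
P=np.array([[.6325,-.010],[.623,.048],[.612,.110],[.606,.167],[.596,.225]])
L=np.array([[.062,-.12+.06*i] for i in range(5)])
pc=P.mean(0);lc=L.mean(0);d=P[-1]-P[0]+0.5*(P[3]-P[1]);yaw=np.arctan2(-d[0],d[1])
Rd=np.array([[np.cos(yaw),-np.sin(yaw)],[np.sin(yaw),np.cos(yaw)]]);O=pc-Rd@lc
def w2d(p): return Rd.T@(np.array(p)[:2]-O)
def d2w(p): return Rd@np.array(p)[:2]+O
def pix2z(c,uv,z):
    f=240/np.tan(np.radians(c['fov_y']/2)); r=c['R'].T@np.array([(uv[0]-c['cx'])/f,(uv[1]-c['cy'])/f,1]); o=-c['R'].T@c['t']
    return o+r*(z-o[2])/r[2]
def proj(c,X):
    f=240/np.tan(np.radians(c['fov_y']/2)); q=c['R']@np.array(X)+c['t']; return q[:2]/q[2]*f+[c['cx'],c['cy']]
E
python3 - <<'E'
from h import *
print(np.degrees(yaw),O,[ (w2d(p)*1e3).round(1).tolist() for p in P])
for n,p in dict(bar=[.557,-.181],s1=[.516,-.110],s2=[.578,-.1025],sp=[.4655,.204]).items(): print(n,(w2d(p)*1e3).round(1))
print('bar pred',d2w([-.035,-.274]))
c=camera('top')
for p in [(-.098,-.165),(-.098,.165),(.102,.165),(.102,-.165)]: print(proj(c,[*d2w(p),.028]).round(0))
for x in (-.088,-.035,.018): print('bar',proj(c,[*d2w((x,-.274)),.065]).round(0))
E
```

```text
8.687674821328425 [0.55261136 0.09863501] [[62.6, -119.5], [61.9, -60.7], [60.4, 2.3], [63.1, 59.5], [62.0, 118.4]]
bar [ -37.9 -277.1]
s1 [ -67.7 -200.7]
s2 [  -5.3 -202.7]
sp [-70.2 117.3]
bar pred [ 0.55940014 -0.17750791]
[363. 289.]
[177. 315.]
[165. 204.]
[346. 178.]
bar [427. 273.]
bar [422. 243.]
bar [417. 212.]
```

The top view shows the deck with blue empty pockets at about (195,223) and (228,219), which are pockets 5 and 4. Lenses sit in pockets 1–3 at (325,206), (292,210) and (259,214). The spares are on the tray at (377,235) and (381,268), the red bar runs from (419,215) to (429,275), and the spacers are at (199,298). The deck fit agrees with the pocket pitch and the tray geometry.

>>> {"method": "jog_arm", "body": {
  "commands": [
    [0.5,-0.33,0.15,0.02],
    [1,-0.67,0.3,0.034],
    [1,-0.67,0.3,0.034],
    [1,-0.67,0.3,0.034],
    [1,-0.67,0.3,0.034]
  ],
  "hand": -0.06,
  "squeeze": 25
}}

```text
time_s: 1.78
tool_pos: [0.3457, -0.4831, 0.3603]
tcp_rot: [0.001, 0.997, 0.076, 0.0]
force: [0.6, 0.1, 0.8]
grip_width: 0.04
gripper_force: 0.0
```

```bash
cat >> h.py <<'E'
def st():
    s=sense(); q=s['tcp_rot']; p=s['tool_pos']; ang=2*np.arctan2(q[2],q[1])
    print('t',round(s['time_s'],2),'deck xyz mm',(w2d(p)*1e3).round(1),round(p[2]*1e3,1),'yaw err deg',round(np.degrees(ang-yaw),2),'q',np.round(q,3),'F',np.round(s['force'],1),'w',round(s['grip_width']*1e3,1),'gf',round(s['gripper_force'],1),'j',np.round(s['joints'],2))
    return s
def go(x,y,z):  # rows unit shift, tool x=deck x, y=-deck y, z=-up
    p=sense()['tool_pos']; d=w2d(p)*1e3; print('cmd',np.round([(x-d[0])/150,-(y-d[1])/150,-(z-p[2]*1e3)/150],3))
E
python3 - <<'E'
from h import *
st(); go(-36,-275.5,270)
E
```

```text
t 1.77 deck xyz mm [-292.4 -543.8] 360.3 yaw err deg 0.07 q [0.001 0.997 0.076 0.   ] F [0.6 0.1 0.8] w 40.0 gf 0.0 j [-1.12  0.15  1.82 -0.    1.17  0.3 ]
cmd [ 1.709 -1.789  0.602]
```

>>> {"method": "jog_arm", "body": {
  "commands": [
    [0.9,-0.95,0.3,0],
    [0.9,-0.95,0.3,0],
    [0.9,-0.95,0.3,0],
    [0.9,-0.95,0.3,0]
  ]
}}

```text
time_s: 2.28
tool_pos: [0.4583, -0.3204, 0.3143]
tcp_rot: [-0.0, 0.997, 0.077, -0.0]
force: [-0.1, 0.6, -0.6]
grip_width: 0.0401
gripper_force: 0.0
```

>>> {"method": "jog_arm", "body": {
  "commands": [
    [0.81,-0.84,0.3,0],
    [0.81,-0.84,0.3,0],
    [0.81,-0.84,0.3,0],
    [0.81,-0.84,0.3,0],
    [0.81,-0.84,0.3,0]
  ]
}}

```text
time_s: 2.9
tool_pos: [0.5587, -0.1803, 0.2704]
tcp_rot: [0.001, 0.997, 0.075, 0.0]
force: [0.2, -0.4, -0.2]
grip_width: 0.0402
gripper_force: 0.0
```

```bash
python3 - <<'E'
from h import *
st(); go(-36,-275.5,217)
c=camera('wrist'); save(c,'w1.png'); print(c['fov_y'],c['cx'],c['cy'])
print([(round(d['conf'],2),(w2d(d['xyz'])*1e3).round(1),d['xyz'][2]) for d in landmark_of(c,'tray_bar')])
print([(round(d['conf'],2),(w2d(d['xyz'])*1e3).round(1),d['xyz'][2]) for d in landmark_of(c,'spare_1')])
E
```

```text
t 2.9 deck xyz mm [ -36.1 -276.6] 270.4 yaw err deg -0.04 q [0.001 0.997 0.075 0.   ] F [ 0.2 -0.4 -0.2] w 40.2 gf 0.0 j [-0.48  0.24  1.89 -0.    1.    0.94]
cmd [ 0.001 -0.008  0.356]
65.70646984690485 316.5355624821073 236.9919844524789
[(0.76, array([ -38.3, -268.2]), 0.0621), (0.59, array([ 63.3, -58.1]), 0.0094)]
[(0.85, array([  -9.3, -199.9]), 0.032), (0.82, array([ -70. , -201.3]), 0.0305)]
```

View pics/w1.png

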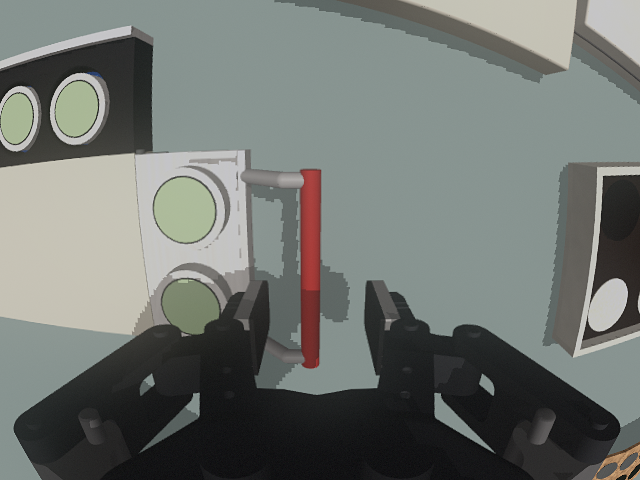

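The wrist view shows the bar at column ~311, between fingers centred at column ~316. That puts it about 2 mm inward, at deck y ≈ -274, which matches the geometry. Next I descend and grip it.

>>> {"method": "jog_arm", "body": {
  "commands": [
    [0,-0.015,0.2,0],
    [0,-0.015,0.35,0],
    [0,-0.015,0.35,0]
  ]
}}

```text
time_s: 3.42
tool_pos: [0.5569, -0.1771, 0.2156]
tcp_rot: [-0.001, 0.997, 0.075, -0.002]
force: [0.2, -0.6, -0.1]
grip_width: 0.0402
gripper_force: 0.0
```

>>> {"method": "jog_arm", "body": {
  "commands": [
    [0,0,0,0],
    [0,0,0,0],
    [0,0,0,0],
    [0,0,0,0]
  ],
  "hand": -1,
  "squeeze": 25
}}

```text
time_s: 3.92
tool_pos: [0.5587, -0.1769, 0.2189]
tcp_rot: [0.001, 0.997, 0.076, 0.001]
force: [-1.1, -1.5, 6.2]
grip_width: 0.009
gripper_force: 24.7
```

```bash
python3 - <<'E'
from h import *
s=st()
# arc increments, bar rel. hinge (-105,37)
for th in [.15,.3,.4,.5,.6,.7,.8,.9]:
    y=-105*np.cos(th)+37*np.sin(th); z=105*np.sin(th)+37*np.cos(th)
    print(th,'dy',round(y+105,1),'dz',round(z-37,1),'cum cmd',round(-(y+105)/150,3),round(-(z-37)/150,3))
E
```

```text
t 3.92 deck xyz mm [ -35.6 -273.3] 218.9 yaw err deg 0.04 q [0.001 0.997 0.076 0.001] F [-1.1 -1.5  6.2] w 9.0 gf 24.7 j [-0.48  0.31  1.92 -0.    0.91  0.94]
0.15 dy 6.7 dz 15.3 cum cmd -0.045 -0.102
0.3 dy 15.6 dz 29.4 cum cmd -0.104 -0.196
0.4 dy 22.7 dz 38.0 cum cmd -0.151 -0.253
0.5 dy 30.6 dz 45.8 cum cmd -0.204 -0.305
0.6 dy 39.2 dz 52.8 cum cmd -0.262 -0.352
0.7 dy 48.5 dz 58.9 cum cmd -0.324 -0.393
0.8 dy 58.4 dz 64.1 cum cmd -0.389 -0.427
0.9 dy 68.7 dz 68.2 cum cmd -0.458 -0.455
```

>>> {"method": "jog_arm", "body": {
  "commands": [
    [0,-0.013,-0.035,0],
    [0,-0.028,-0.07,0],
    [0,-0.045,-0.102,0],
    [0,-0.065,-0.135,0],
    [0,-0.084,-0.167,0]
  ]
}}

```text
time_s: 4.55
tool_pos: [0.5567, -0.165, 0.2434]
tcp_rot: [0.002, 0.997, 0.076, 0.002]
force: [0.4, -5.1, 0.7]
grip_width: 0.0091
gripper_force: 24.3
```

```bash
cat >> h.py <<'E'
def spares(n='top'):
    c=camera(n); print(n,'spares',[(round(d['conf'],2),(w2d(d['xyz'])*1e3).round(0).tolist(),round(d['xyz'][2]*1e3)) for d in landmark_of(c,'spare_1')]); return c
E
python3 - <<'E'
from h import *
st(); spares('side'); spares('wrist')
E
```

```text
t 4.55 deck xyz mm [ -35.7 -261.2] 243.4 yaw err deg 0.06 q [0.002 0.997 0.076 0.002] F [ 0.4 -5.1  0.7] w 9.1 gf 24.3 j [-0.46  0.27  1.92 -0.    0.95  0.96]
side spares [(0.78, [-4.0, -196.0], 38), (0.55, [-67.0, -191.0], 42)]
wrist spares [(0.97, [-71.0, -182.0], 35), (0.83, [-8.0, -183.0], 38)]
```

>>> {"method": "jog_arm", "body": {
  "commands": [
    [0,-0.02,-0.029,0],
    [0,-0.02,-0.029,0],
    [0,-0.043,-0.058,0],
    [0,-0.043,-0.058,0]
  ]
}}

```text
time_s: 5.25
tool_pos: [0.5558, -0.1587, 0.2527]
tcp_rot: [0.003, 0.997, 0.076, 0.002]
force: [-0.4, -6.3, 3.4]
grip_width: 0.0091
gripper_force: 24.6
```

```bash
python3 - <<'E'
from h import *
st(); spares('side'); save(spares('wrist'),'w2.png')
E
```

```text
t 5.25 deck xyz mm [ -35.7 -254.8] 252.7 yaw err deg 0.08 q [0.003 0.997 0.076 0.002] F [-0.4 -6.3  3.4] w 9.1 gf 24.6 j [-0.45  0.25  1.93 -0.    0.96  0.97]
side spares [(0.87, [-63.0, -136.0], 32), (0.77, [-8.0, -141.0], 28)]
wrist spares [(0.76, [-10.0, -138.0], 29), (0.67, [-67.0, -139.0], 28)]
```

>>> {"method": "jog_arm", "body": {
  "commands": [
    [0,0,0,0],
    [0,0,0,0],
    [0,0,0,0],
    [0,0,0,0]
  ]
}}

```text
time_s: 5.95
tool_pos: [0.5559, -0.1588, 0.2526]
tcp_rot: [0.003, 0.997, 0.076, 0.002]
force: [-0.6, -5.7, 2.9]
grip_width: 0.009
gripper_force: 24.6
```

```bash
python3 - <<'E'
from h import *
st(); save(spares('side'),'s2.png'); spares('wrist'); spares('top')
E
```

```text
t 5.95 deck xyz mm [ -35.7 -255. ] 252.6 yaw err deg 0.07 q [0.003 0.997 0.076 0.002] F [-0.6 -5.7  2.9] w 9.0 gf 24.6 j [-0.45  0.25  1.92 -0.    0.96  0.97]
side spares [(0.87, [-4.0, -138.0], 27), (0.71, [-66.0, -135.0], 35), (0.62, [62.0, -58.0], 18)]
wrist spares [(0.69, [-71.0, -143.0], 28), (0.64, [-9.0, -138.0], 29)]
top spares [(0.81, [-66.0, -139.0], 27), (0.81, [-6.0, -146.0], 25), (0.53, [60.0, -58.0], 10)]
```

View pics/s2.png

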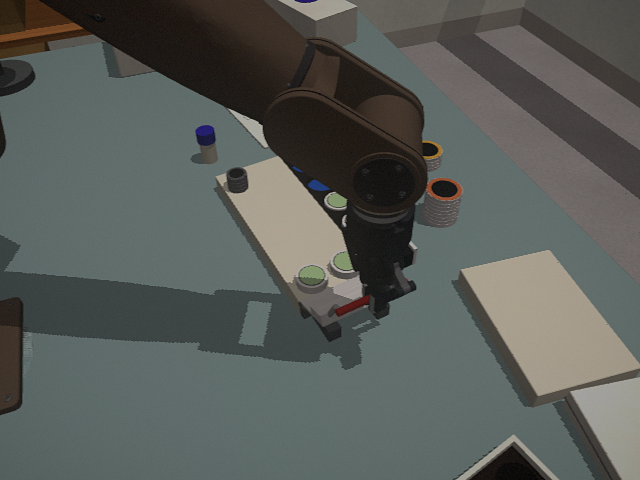

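The side view shows both spares at (312,275) and (344,262), just past the tilted tray's hinge edge. I'll tip further to make sure they are fully off.

>>> {"method": "jog_arm", "body": {
  "commands": [
    [0,-0.031,-0.035,0],
    [0,-0.063,-0.067,0],
    [0,-0.097,-0.098,0],
    [0,-0.135,-0.127,0],
    [0,-0.135,-0.127,0]
  ]
}}

```text
time_s: 6.88
tool_pos: [0.5529, -0.1384, 0.2724]
tcp_rot: [0.003, 0.997, 0.076, 0.002]
force: [-1.0, -5.3, 5.9]
grip_width: 0.0087
gripper_force: 25.1
```

```bash
python3 - <<'E'
from h import *
st(); spares('side'); save(spares('wrist'),'w3.png'); spares('top')
E
```

```text
t 6.88 deck xyz mm [ -35.6 -234.4] 272.4 yaw err deg 0.09 q [0.003 0.997 0.076 0.002] F [-1.  -5.3  5.9] w 8.7 gf 25.1 j [-0.42  0.2   1.94 -0.    1.    1.  ]
side spares [(0.83, [-67.0, -138.0], 34), (0.78, [-3.0, -139.0], 30), (0.74, [-71.0, 115.0], 26)]
wrist spares [(0.89, [-69.0, -142.0], 30), (0.62, [-10.0, -137.0], 30)]
top spares [(0.92, [-2.0, -145.0], 26), (0.84, [-67.0, -139.0], 25)]
```

View pics/w3.png

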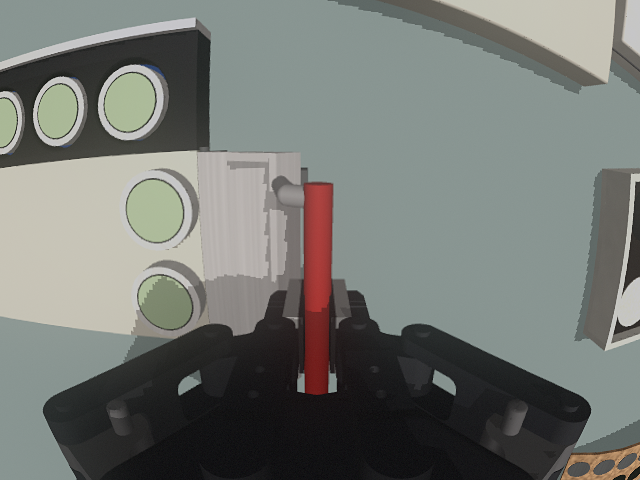

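The wrist view shows both spares flat on the white apron at (155,210) and (165,298), clear of the tilted tray's edge at column ~200. They did not move as the tray tipped further. Next I lower the tray.

>>> {"method": "jog_arm", "body": {
  "commands": [
    [0,0.044,0.037,0],
    [0,0.085,0.072,0],
    [0,0.124,0.115,0],
    [0,0.158,0.156,0],
    [0,0.19,0.205,0]
  ]
}}

```text
time_s: 7.8
tool_pos: [0.5571, -0.1666, 0.2401]
tcp_rot: [0.001, 0.997, 0.076, 0.001]
force: [0.6, -5.4, 4.2]
grip_width: 0.0091
gripper_force: 25.7
```

>>> {"method": "jog_arm", "body": {
  "commands": [
    [0,0.027,0.045,0],
    [0,0.052,0.096,0],
    [0,0.072,0.147,0],
    [0,0.072,0.147,0]
  ]
}}

```text
time_s: 8.3
tool_pos: [0.5586, -0.1769, 0.217]
tcp_rot: [0.001, 0.997, 0.076, 0.001]
force: [2.9, -4.7, 0.6]
grip_width: 0.0086
gripper_force: 26.3
```

>>> {"method": "jog_arm", "body": {
  "commands": [
    [0,0,0,0],
    [0,0,0,0],
    [0,0,0,0]
  ],
  "hand": -0.06
}}

```text
time_s: 8.68
tool_pos: [0.5577, -0.1756, 0.2164]
tcp_rot: [-0.001, 0.997, 0.076, -0.001]
force: [0.3, 0.2, -0.5]
grip_width: 0.0403
gripper_force: 0.0
```

```bash
python3 - <<'E'
from h import *
st(); spares('wrist'); spares('top')
E
```

```text
t 8.68 deck xyz mm [ -36.4 -271.9] 216.4 yaw err deg 0.05 q [-0.001  0.997  0.076 -0.001] F [ 0.3  0.2 -0.5] w 40.3 gf 0.0 j [-0.48  0.32  1.92  0.    0.91  0.94]
wrist spares [(0.92, [-8.0, -138.0], 26), (0.77, [-67.0, -141.0], 28)]
top spares [(0.79, [-63.0, -141.0], 24), (0.7, [-4.0, -143.0], 22), (0.55, [63.0, -59.0], 10)]
```

>>> {"method": "jog_arm", "body": {
  "commands": [
    [0,0,-0.4,0],
    [0,0,-0.4,0],
    [0.2,-0.5,-0.4,0],
    [0.2,-0.89,-0.4,0],
    [0.2,-0.89,-0.4,0]
  ]
}}

```text
time_s: 9.5
tool_pos: [0.5667, -0.0367, 0.2763]
tcp_rot: [-0.001, 0.997, 0.078, -0.001]
force: [0.4, -0.2, 0.1]
grip_width: 0.0401
gripper_force: 0.0
```

>>> {"method": "jog_arm", "body": {
  "commands": [
    [0,0,0,0],
    [0,0,0,0]
  ],
  "hand": 0.6,
  "squeeze": 20
}}

```text
time_s: 9.75
tool_pos: [0.5677, -0.0409, 0.2772]
tcp_rot: [0.0, 0.997, 0.075, 0.0]
force: [0.1, -0.5, -0.3]
grip_width: 0.0685
gripper_force: 0.0
```

```bash
python3 - <<'E'
from h import *
st(); c=spares('wrist'); save(c,'w4.png'); spares('top'); spares('side')
c=camera('top'); print('bar',[(round(d['conf'],2),(w2d(d['xyz'])*1e3).round(0).tolist(),round(d['xyz'][2]*1e3)) for d in landmark_of(c,'tray_bar')])
E
```

```text
t 9.75 deck xyz mm [  -6.2 -140.2] 277.2 yaw err deg -0.03 q [0.    0.997 0.075 0.   ] F [ 0.1 -0.5 -0.3] w 68.5 gf 0.0 j [-0.25  0.2   1.94 -0.    1.01  1.17]
wrist spares [(0.68, [-10.0, -137.0], 30), (0.63, [-69.0, -140.0], 29), (0.54, [58.0, -122.0], 14)]
top spares []
side spares [(0.82, [-8.0, -139.0], 32), (0.74, [-67.0, -136.0], 32), (0.5, [58.0, -59.0], 13)]
bar [(0.82, [-40.0, -279.0], 64)]
```

View pics/w4.png

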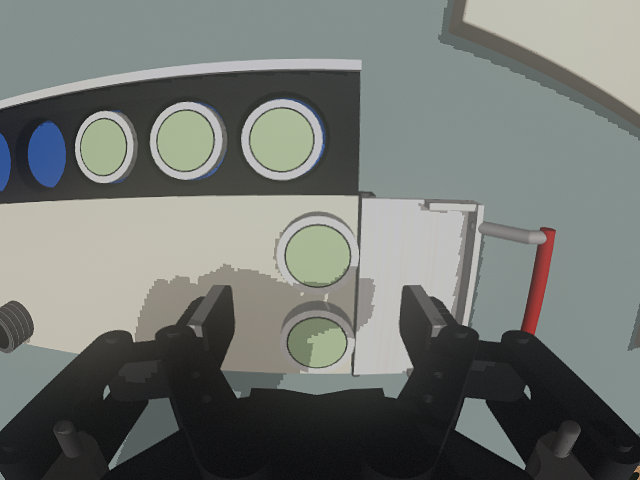

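The wrist view shows the tray flat with the bar down. The near spare is at (318,255), in column with the fingers (centre ~318), and the second spare is at (317,342). I'll refine both positions from these pixels.

```bash
cat >> h.py <<'E'
def fpix(c,uv,z):
    f=240/np.tan(np.radians(c['fov_y']/2)); v=np.array(uv,float)-[c['cx'],c['cy']]; r=np.linalg.norm(v); a=r/f
    ray=c['R'].T@np.array([*(v/r*np.sin(a)),np.cos(a)]); o=-c['R'].T@c['t']; return o+ray*(z-o[2])/ray[2]
def glass(c,ztop):  # greenish glass blobs -> deck mm at height ztop
    h=cv2.cvtColor(c['img'],cv2.COLOR_RGB2HSV); m=cv2.inRange(h,(30,45,60),(50,255,255)); m=cv2.morphologyEx(m,cv2.MORPH_OPEN,np.ones((5,5)))
    n,l,s,ce=cv2.connectedComponentsWithStats(m)
    for i in range(1,n):
        if s[i,4]>300:
            print('glass px',ce[i].round(1),'area',s[i,4],'deck',[(w2d((fpix if c['fw'] else pix2z)(c,ce[i],z))*1e3).round(1).tolist() for z in (ztop,.027)])
E
python3 - <<'E'
from h import *
c=camera('wrist'); c['fw']=1; glass(c,.042); print('cam deck',w2d(-c['R'].T@c['t'])*1e3)
for u in [(318,255),(317,342),(282,140),(187,141),(105,147),(46,154),(360,68),(360,195)]: print(u,[(w2d(fpix(c,u,z))*1e3).round(1).tolist() for z in (.042,.027,.028)])
E
```

```text
glass px [107.9 142.4] area 1127 deck [[64.1, -13.5], [64.4, -4.2]]
glass px [172.4 144. ] area 479 deck [[59.7, -57.6], [59.7, -51.6]]
glass px [313.4 275.3] area 480 deck [[-18.8, -138.4], [-24.6, -138.2]]
glass px [315.4 342.4] area 2013 deck [[-64.9, -139.4], [-74.0, -139.4]]
cam deck [  59.64067641 -140.08553884]
(318, 255) [[-6.2, -141.0], [-11.1, -141.1], [-10.8, -141.1]]
(317, 342) [[-64.6, -140.5], [-73.7, -140.5], [-73.1, -140.5]]
(282, 140) [[59.4, -121.3], [59.3, -120.0], [59.3, -120.0]]
(187, 141) [[60.9, -66.8], [61.0, -61.4], [61.0, -61.8]]
(105, 147) [[61.4, -11.1], [61.5, -1.7], [61.5, -2.3]]
(46, 154) [[61.6, 39.3], [61.7, 52.5], [61.7, 51.6]]
(360, 68) [[99.8, -163.8], [102.7, -165.6], [102.5, -165.5]]
(360, 195) [[28.8, -164.4], [26.5, -166.2], [26.7, -166.1]]
```

>>> {"method": "jog_arm", "body": {
  "commands": [
    [0,0,0.3,0],
    [0,0,0.485,0],
    [0,0,0.485,0],
    [0,0,0.485,0]
  ]
}}

```text
time_s: 10.7
tool_pos: [0.5681, -0.0399, 0.2057]
tcp_rot: [0.0, 0.997, 0.076, 0.001]
force: [0.2, 0.5, 0.8]
grip_width: 0.0682
gripper_force: 0.0
```

>>> {"method": "jog_arm", "body": {
  "commands": [
    [0,0,0,0],
    [0,0,0,0],
    [0,0,0,0],
    [0,0,0,0]
  ],
  "hand": -1,
  "squeeze": 20
}}

```text
time_s: 11.2
tool_pos: [0.5684, -0.04, 0.2063]
tcp_rot: [0.0, 0.997, 0.076, 0.002]
force: [-0.9, 0.5, 5.4]
grip_width: 0.047
gripper_force: 20.7
```

```bash
python3 - <<'E'
from h import *
st()
E
```

```text
t 11.2 deck xyz mm [  -5.4 -139.4] 206.3 yaw err deg 0.03 q [0.    0.997 0.076 0.002] F [-0.9  0.5  5.4] w 47.0 gf 20.7 j [-0.25  0.3   1.96  0.    0.88  1.17]
```

>>> {"method": "jog_arm", "body": {
  "commands": [
    [0,-0.13,0,0],
    [0,-0.32,0,0],
    [-0.01,-0.51,0,0],
    [-0.01,-0.7,0,0],
    [-0.01,-0.87,0,0]
  ]
}}

```text
time_s: 11.82
tool_pos: [0.5469, 0.0902, 0.2063]
tcp_rot: [0.0, 0.997, 0.076, 0.002]
force: [-0.2, -0.7, 6.8]
grip_width: 0.0469
gripper_force: 20.9
```

>>> {"method": "jog_arm", "body": {
  "commands": [
    [0,-0.19,0,0],
    [0,-0.38,0,0],
    [0,-0.57,0,0],
    [0,-0.73,0,0],
    [0,-0.85,0,0]
  ]
}}

```text
time_s: 12.45
tool_pos: [0.5274, 0.2165, 0.2063]
tcp_rot: [-0.0, 0.997, 0.077, 0.002]
force: [0.9, -0.2, 6.4]
grip_width: 0.0467
gripper_force: 21.0
```

```bash
python3 - <<'E'
from h import *
st(); go(61.5,119,205)
c=spares('wrist'); save(c,'w5.png')
E
```

```text
t 12.45 deck xyz mm [ -7.2 120.4] 206.3 yaw err deg 0.1 q [-0.     0.997  0.077  0.002] F [ 0.9 -0.2  6.4] w 46.7 gf 21.0 j [ 0.21  0.3   1.96 -0.    0.88  1.63]
cmd [0.458 0.009 0.009]
wrist spares [(0.76, [-12.0, 125.0], 27)]
```

View pics/w5.png

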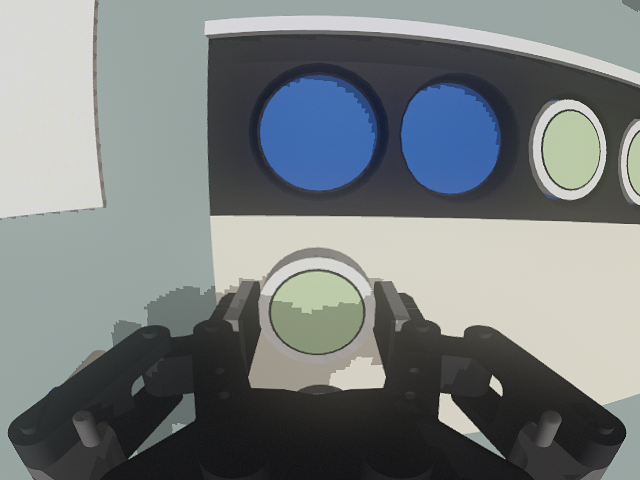

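The spare is held at (317,311), in column with empty pocket 5 at (318,133). I'll measure both precisely.

```bash
python3 - <<'E'
from h import *
c=camera('wrist')
h=cv2.cvtColor(c['img'],cv2.COLOR_RGB2HSV); m=cv2.inRange(h,(100,100,60),(125,255,255))
n,l,s,ce=cv2.connectedComponentsWithStats(m)
for i in range(1,n):
    if s[i,4]>1000:
        k=np.argwhere(l==i)[:,::-1].astype(np.float32); (u,v),_,_=cv2.fitEllipse(cv2.convexHull(k.astype(np.int32)).astype(np.float32))
        print('floor',(u,v),w2d(fpix(c,(u,v),.013))*1e3)
print('rim',[(w2d(fpix(c,u,.028))*1e3).round(1).tolist() for u in [(250,130),(386,130),(318,66),(318,199),(210,215),(207,38)]])
print('lens',w2d(fpix(c,(317,311),.042))*1e3)
E
```

```text
floor (321.447021484375, 132.03805541992188) [ 62.46777054 118.83651439]
floor (452.0069885253906, 137.7587127685547) [62.11778571 59.63340688]
rim [[63.3, 147.4], [63.5, 93.4], [88.8, 120.4], [35.3, 120.3], [28.8, 165.3], [102.9, 165.5]]
lens [ -7.4139245  120.57004444]
```

>>> {"method": "jog_arm", "body": {
  "commands": [
    [0.1,0,0,0],
    [0.22,0,0,0],
    [0.34,0,0,0],
    [0.43,0,0,0],
    [0.463,0,0,0]
  ]
}}

```text
time_s: 13.22
tool_pos: [0.5958, 0.2259, 0.2044]
tcp_rot: [-0.0, 0.997, 0.076, -0.0]
force: [-0.4, 1.1, 1.5]
grip_width: 0.0472
gripper_force: 21.2
```

>>> {"method": "jog_arm", "body": {
  "commands": [
    [0,0,0,0],
    [0,0,0,0]
  ]
}}

```text
time_s: 13.48
tool_pos: [0.5953, 0.2256, 0.204]
tcp_rot: [-0.0, 0.997, 0.076, 0.0]
force: [2.2, 0.6, -0.5]
grip_width: 0.0468
gripper_force: 21.0
```

```bash
python3 - <<'E'
from h import *
st()
c=camera('wrist'); save(c,'w6.png')
E
```

```text
t 13.47 deck xyz mm [ 61.3 119. ] 204.0 yaw err deg 0.02 q [-0.     0.997  0.076  0.   ] F [ 2.2  0.6 -0.5] w 46.8 gf 21.0 j [0.2  0.43 1.79 0.   0.92 1.62]
```

View pics/w6.png

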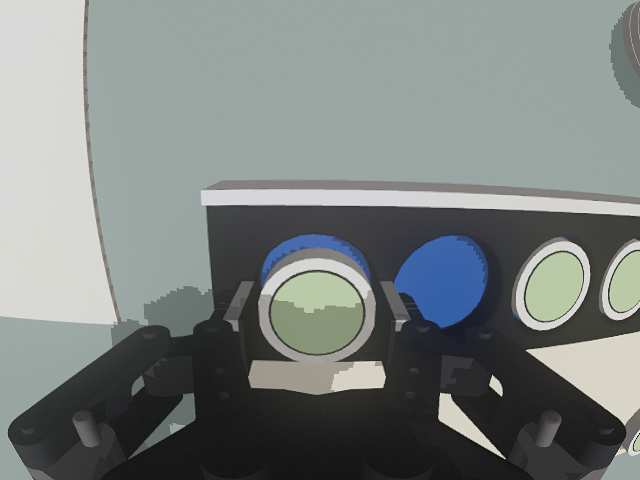

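The held spare at (316,310) is centred over pocket 5, and the downward preload has vanished, so nothing supports it underneath. I'll release it.

>>> {"method": "jog_arm", "body": {
  "commands": [
    [0.003,-0.005,0,0],
    [0.003,-0.005,0,0],
    [0.003,-0.005,0,0],
    [0.003,-0.005,0,0]
  ],
  "hand": 0.5
}}

```text
time_s: 14.02
tool_pos: [0.5958, 0.2263, 0.2044]
tcp_rot: [0.0, 0.997, 0.076, -0.0]
force: [-0.1, -0.0, -0.0]
grip_width: 0.064
gripper_force: 0.0
```

>>> {"method": "jog_arm", "body": {
  "commands": [
    [0,0,-0.2,0],
    [0,0,-0.5,0],
    [-0.46,0,-0.5,0],
    [-0.46,0,-0.5,0],
    [-0.46,0,-0.5,0]
  ]
}}

```text
time_s: 14.65
tool_pos: [0.5274, 0.2159, 0.2796]
tcp_rot: [-0.0, 0.997, 0.076, 0.0]
force: [-0.4, -1.0, 0.1]
grip_width: 0.0642
gripper_force: 0.0
```

```bash
python3 - <<'E'
from h import *
st()
c=camera('wrist'); save(c,'w7.png'); c=spares('top'); save(c,'t7.png')
E
```

```text
t 14.65 deck xyz mm [ -7.2 119.7] 279.6 yaw err deg 0.04 q [-0.     0.997  0.076  0.   ] F [-0.4 -1.   0.1] w 64.2 gf 0.0 j [ 0.21  0.19  1.93 -0.    1.01  1.63]
top spares [(0.61, [-65.0, -139.0], 27), (0.6, [62.0, 119.0], 10), (0.33, [-77.0, 123.0], 31)]
```

View pics/w7.png

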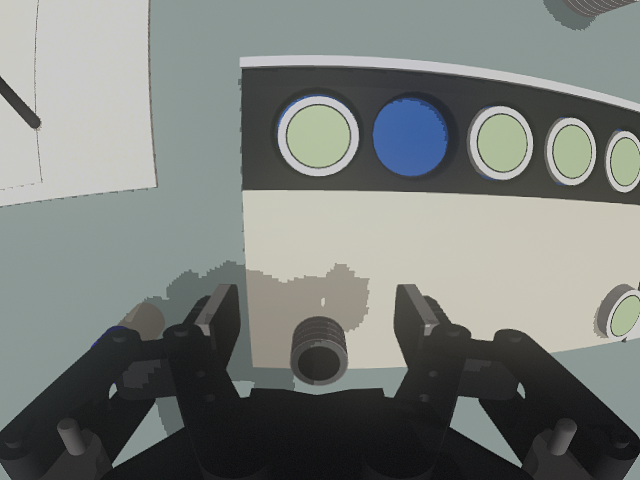

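The spare sits in pocket 5 at (318,136), looking just like the other seated lenses, with the spacers untouched at (319,350). Next is the second spare.

>>> {"method": "jog_arm", "body": {
  "commands": [
    [0,0.87,0,0],
    [0,0.87,0,0],
    [0,0.87,0,0],
    [0,0.87,0,0]
  ]
}}

```text
time_s: 15.3
tool_pos: [0.5484, 0.0864, 0.2796]
tcp_rot: [-0.0, 0.997, 0.075, 0.0]
force: [0.1, -0.1, 0.2]
grip_width: 0.0638
gripper_force: 0.0
```

>>> {"method": "jog_arm", "body": {
  "commands": [
    [-0.38,0.865,0,0],
    [-0.38,0.865,0,0],
    [-0.38,0.865,0,0],
    [-0.38,0.865,0,0],
    [-0.38,0.865,0,0]
  ]
}}

```text
time_s: 15.92
tool_pos: [0.5112, -0.0485, 0.2795]
tcp_rot: [-0.0, 0.997, 0.077, 0.0]
force: [-0.3, -0.5, -0.2]
grip_width: 0.0639
gripper_force: 0.0
```

```bash
python3 - <<'E'
from h import *
st()
c=spares('wrist'); save(c,'w8.png'); c['fw']=1; glass(c,.042); spares('side')
E
```

```text
t 15.93 deck xyz mm [ -63.1 -139.2] 279.5 yaw err deg 0.13 q [-0.     0.997  0.077  0.   ] F [-0.3 -0.5 -0.2] w 63.9 gf 0.0 j [-0.29  0.07  2.07  0.    1.    1.12]
wrist spares [(0.73, [58.0, 120.0], 13), (0.67, [-69.0, -139.0], 26)]
glass px [276.8  39.2] area 1665 deck [[60.2, -117.4], [64.4, -115.8]]
glass px [188.5  50.3] area 2499 deck [[57.4, -66.2], [61.4, -60.9]]
glass px [106.1  62.1] area 1894 deck [[57.9, -10.2], [61.9, -0.8]]
glass px [318.3 256.6] area 2964 deck [[-64.8, -140.8], [-69.7, -140.8]]
side spares [(0.65, [62.0, -121.0], 13), (0.56, [-64.0, -139.0], 32)]
```

View pics/w8.png

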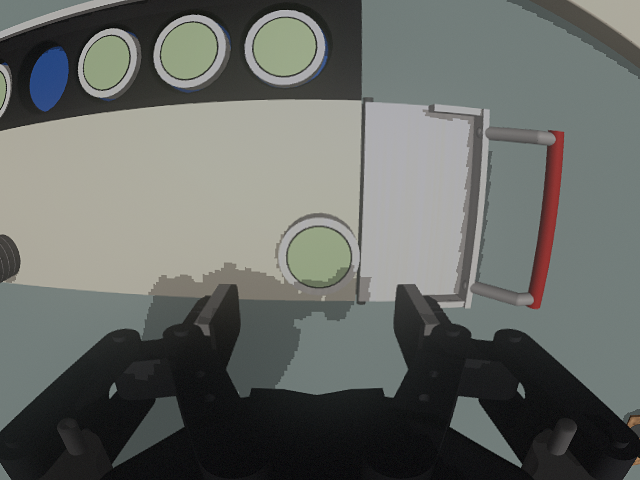

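The second spare is at (319,256) between the fingers, at deck (-65,-141). I'll descend and grip it.

>>> {"method": "jog_arm", "body": {
  "commands": [
    [-0.007,0.007,0.3,0],
    [-0.007,0.007,0.49,0],
    [-0.007,0.007,0.49,0],
    [-0.007,0.007,0.49,0]
  ]
}}

```text
time_s: 16.62
tool_pos: [0.5106, -0.0511, 0.2071]
tcp_rot: [0.0, 0.997, 0.076, 0.001]
force: [-0.9, -0.2, 0.0]
grip_width: 0.0642
gripper_force: 0.0
```

>>> {"method": "jog_arm", "body": {
  "commands": [
    [0,0,0,0],
    [0,0,0,0],
    [0,0,0,0],
    [0,0,0,0]
  ],
  "hand": -1,
  "squeeze": 20
}}

```text
time_s: 17.12
tool_pos: [0.5109, -0.0514, 0.2078]
tcp_rot: [0.0, 0.997, 0.076, 0.002]
force: [-0.3, 0.8, 6.5]
grip_width: 0.0466
gripper_force: 20.8
```

```bash
python3 - <<'E'
from h import *
st(); go(-7.5,60.2,205)
E
```

```text
t 17.12 deck xyz mm [ -63.9 -142. ] 207.8 yaw err deg 0.03 q [0.    0.997 0.076 0.002] F [-0.3  0.8  6.5] w 46.6 gf 20.8 j [-0.3   0.19  2.09  0.    0.85  1.12]
cmd [ 0.376 -1.348  0.019]
```

>>> {"method": "jog_arm", "body": {
  "commands": [
    [0.03,-0.12,0,0],
    [0.1,-0.28,0,0],
    [0.17,-0.44,0,0],
    [0.24,-0.6,0,0],
    [0.3,-0.75,0,0]
  ]
}}

```text
time_s: 17.75
tool_pos: [0.5385, 0.0676, 0.2078]
tcp_rot: [0.001, 0.997, 0.076, 0.002]
force: [-0.4, -1.4, 6.2]
grip_width: 0.0463
gripper_force: 20.8
```

>>> {"method": "jog_arm", "body": {
  "commands": [
    [0.04,-0.17,0,0],
    [0.076,-0.34,0,0],
    [0.076,-0.5,0,0],
    [0.076,-0.598,0,0],
    [0.076,-0.598,0,0]
  ]
}}

```text
time_s: 18.38
tool_pos: [0.5357, 0.1586, 0.2078]
tcp_rot: [-0.0, 0.997, 0.077, 0.002]
force: [-0.6, -0.3, 6.5]
grip_width: 0.0465
gripper_force: 20.8
```

>>> {"method": "jog_arm", "body": {
  "commands": [
    [0,0,0,0],
    [0,0,0,0]
  ]
}}

```text
time_s: 18.62
tool_pos: [0.5359, 0.1578, 0.2078]
tcp_rot: [-0.0, 0.997, 0.076, 0.002]
force: [-0.3, 0.7, 6.2]
grip_width: 0.0465
gripper_force: 20.8
```

```bash
python3 - <<'E'
from h import *
st(); go(62,60.2,205)
c=camera('wrist'); save(c,'w9.png')
h=cv2.cvtColor(c['img'],cv2.COLOR_RGB2HSV); m=cv2.inRange(h,(100,100,60),(125,255,255))
n,l,s,ce=cv2.connectedComponentsWithStats(m)
for i in range(1,n):
    if s[i,4]>1000:
        x,y,w,hh,_=s[i]; print('floor box',x,y,w,hh,w2d(fpix(c,ce[i],.013))*1e3)
c['fw']=1; glass(c,.042)
E
```

```text
t 18.62 deck xyz mm [-7.6 61. ] 207.8 yaw err deg 0.04 q [-0.     0.997  0.076  0.002] F [-0.3  0.7  6.2] w 46.5 gf 20.8 j [0.1  0.28 1.99 0.   0.87 1.52]
cmd [0.464 0.006 0.019]
floor box 262 75 117 115 [62.08449504 59.15027595]
floor box 0 369 27 64 [-120.83526911  305.56621118]
glass px [315.9 324.4] area 3446 deck [[-14.7, 60.8], [-22.8, 60.8]]
```

View pics/w9.png

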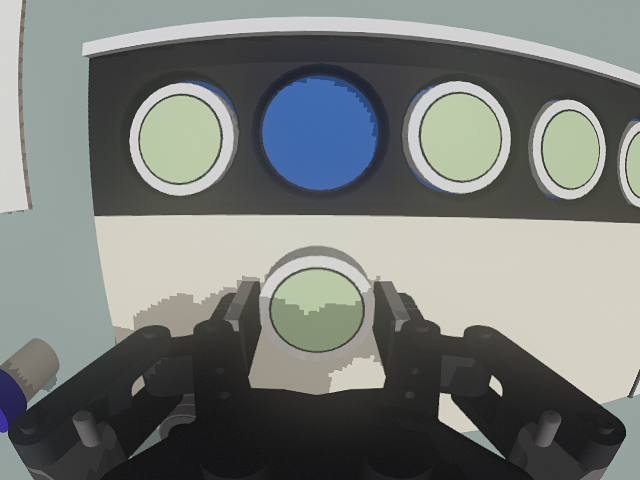

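The spare is held at (317,309) and empty pocket 4 is at (320,133), about 1 mm off in y. I'll slide it in.

>>> {"method": "jog_arm", "body": {
  "commands": [
    [0.1,0.006,0,0],
    [0.22,0.006,0,0],
    [0.34,0.006,0,0],
    [0.43,0.006,0,0],
    [0.464,0.006,0,0]
  ]
}}

```text
time_s: 19.3
tool_pos: [0.6044, 0.167, 0.2059]
tcp_rot: [0.0, 0.997, 0.076, -0.0]
force: [-1.1, 0.1, -0.3]
grip_width: 0.0465
gripper_force: 21.1
```

>>> {"method": "jog_arm", "body": {
  "commands": [
    [0,0,0,0],
    [0,0,0,0]
  ]
}}

```text
time_s: 19.55
tool_pos: [0.6036, 0.1668, 0.2054]
tcp_rot: [-0.0, 0.997, 0.076, 0.0]
force: [1.5, 0.1, -1.9]
grip_width: 0.0464
gripper_force: 21.0
```

```bash
python3 - <<'E'
from h import *
st()
E
```

```text
t 19.55 deck xyz mm [60.7 59.7] 205.4 yaw err deg 0.03 q [-0.     0.997  0.076  0.   ] F [ 1.5  0.1 -1.9] w 46.4 gf 21.0 j [0.11 0.41 1.82 0.   0.92 1.53]
```

Same signature as the first spare: the upward force is gone, so it hangs over the pocket. I'll release it and retreat.

>>> {"method": "jog_arm", "body": {
  "commands": [
    [0.006,0,0,0],
    [0.006,0,0,0],
    [0.006,0,0,0],
    [0.006,0,0,0]
  ],
  "hand": 0.5
}}

```text
time_s: 20.05
tool_pos: [0.6047, 0.167, 0.206]
tcp_rot: [0.0, 0.997, 0.076, -0.0]
force: [-0.2, 0.5, 0.5]
grip_width: 0.0638
gripper_force: 0.0
```

>>> {"method": "jog_arm", "body": {
  "commands": [
    [0,0,-0.2,0],
    [0,0,-0.5,0],
    [-0.46,0,-0.6,0],
    [-0.46,0,-0.6,0],
    [-0.46,0,-0.6,0]
  ]
}}

```text
time_s: 20.68
tool_pos: [0.5364, 0.1566, 0.2963]
tcp_rot: [-0.0, 0.997, 0.076, 0.001]
force: [0.1, -0.8, 0.2]
grip_width: 0.0641
gripper_force: 0.0
```

```bash
python3 - <<'E'
from h import *
st()
c=camera('wrist'); save(c,'w10.png'); c=camera('side'); f=lambda th:print(th,[(round(d['conf'],2),(w2d(d['xyz'])*1e3).round(0).tolist(),round(d['xyz'][2]*1e3)) for d in landmark_of(c,th)])
save(c,'s10.png')
for t in ['lens_a','spacers','tray_bar']: f(t)
E
```

```text
t 20.68 deck xyz mm [-7.3 59.7] 296.3 yaw err deg 0.04 q [-0.     0.997  0.076  0.001] F [ 0.1 -0.8  0.2] w 64.1 gf 0.0 j [0.1  0.15 1.95 0.   1.04 1.52]
lens_a [(0.88, [61.0, -60.0], 11), (0.77, [65.0, -2.0], 11), (0.65, [61.0, -119.0], 12)]
spacers [(0.89, [-68.0, 119.0], 26)]
tray_bar []
```

View pics/w10.png

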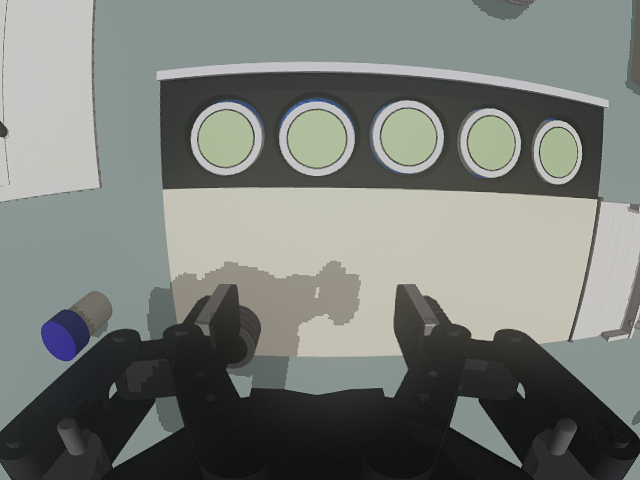

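The wrist view shows all five pockets filled at (227,139), (317,138), (407,137), (491,143) and (558,152). The apron is clear apart from the spacers. I've now viewed 11 pictures, one over the limit of 10, so I'll do the final seating check numerically.

```bash
python3 - <<'E'
from h import *
c=camera('wrist'); g=cv2.cvtColor(c['img'],cv2.COLOR_RGB2HSV); m=cv2.inRange(g,(25,25,60),(60,255,255)); m[:85]=0; m[186:]=0
n,l,s,ce=cv2.connectedComponentsWithStats(m)
for i in range(1,n):
    if s[i,4]>800:
        hull=cv2.convexHull(np.argwhere(l==i)[:,::-1].astype(np.int32))[:,0,:]
        q=np.array([w2d(fpix(c,p,.027))*1e3 for p in hull],np.float32); e=cv2.fitEllipse(q); print('glass centre',np.round(e[0],1),'axes',np.round(e[1],1))
c=camera('top'); print([(round(d['conf'],2),(w2d(d['xyz'])*1e3).round(0).tolist(),round(d['xyz'][2]*1e3)) for d in landmark_of(c,'tray_bar')])
E
```

```text
glass centre [62.1 -0.5] axes [37.7 37.8]
glass centre [ 60.9 118.4] axes [37.7 37.8]
glass centre [59.5 59.1] axes [37.8 37.9]
glass centre [ 61.6 -60.8] axes [37.7 37.9]
glass centre [  60.  -120.6] axes [37.6 37.8]
[(0.71, [64.0, 60.0], 13)]
```

All five glasses measure the same 37.7–37.9 mm at z = 27 mm, so both spares are level and fully home.

```bash
python3 -c "
from h import *
print(sign_off())"
```

```text
the job is handed in; nothing more can be done
None
```

The job is handed in, with no verdict returned: the tray was tipped and set down flat, both spares measure level and home in pockets 4 and 5, and the other lenses and spacers are undisturbed; I viewed 11 pictures, one over the limit of 10.

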